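# Turn the divider in the stock binder

### The job

The stock binder lies open on the issue bench. With a fingertip on its underside, turn the upper of the two dividers on the right-hand side (the one whose tab sits midway along the edge) over the rings so that it lies flat on the left-hand pile. Push it over, without gripping it or flinging it, leave the next divider lying on the right, and do not disturb the things standing round the binder.

Things in the scene. Friction and masses are not known exactly. Their poses are not given: they have to be found in the camera images.
- binder: Ring binder lying open, immovable, dark covers 235 mm along the spine, 406 mm across, 3 mm thick. Origin on the bench under mid-spine; x along the spine, away from the robot at yaw 0; y to the left-hand cover; z up. A pile of white cards on each cover, 17 to 165 mm from the spine line, 210 mm long; the right pile is 22.5 mm high, on the left one lies a fixed grey divider (top 27.5 mm).
- ring_axis (a point): Mid-spine on the centre line of the binder's two steel rings, 30 mm straight above the binder's origin, same axes. The dividers turn about the line through it along the binder's x. Rings 50 mm across, at x = +40 and -40 mm, reaching 57 mm above the bench.
- divider (a joint): Angle of the upper divider, the one to turn: 0 flat on the right, 1.57 upright, 3.14 flat on the left (its stops). Loose hinge with slight drag: pushed past upright it comes down by itself on the other side at a few rad/s. Some tenths of a newton at the tab lift it.
- divider_tab (a point): Middle of the upper divider's tab at mid-thickness, 183 mm from the turning axis, 11 mm in from the tab's outer edge, midway along the spine; turns with the divider, axes as the binder's at angle 0. Tab 56 mm wide, 4 mm thick, outer edge 194 mm from the axis. Flat on the right, it hangs over the cover with 25 mm of air below it.
- divider_under: Underside layer (2 mm) of the upper divider, the side the fingertip pushes. The divider is a stiff grey board, 50 g, 4 mm thick, centred on the turning axis in thickness (faces 28 and 32 mm above the bench when flat), 225 mm along the spine, its plain edge 172 mm from the axis, the tab beyond that. Origin on the axis at mid-spine.
- divider_upper: Upper layer (2 mm) of the same divider, set 3 mm back from the lower layer's edges, facing up at the start, with blank white labels. Origin on the turning axis at mid-spine.
- next_divider (a joint): Angle of the next divider, which must stay at 0, flat on the right. Same size of board, just under the upper one (faces 23 and 27 mm above the bench), plain edge also 172 mm from the axis. If lifted, it takes the upper one with it.
- next_tab (a point): Middle of the next divider's tab, at the robot's end of the edge: 78 mm along the binder's -x from the upper divider's tab, 183 mm from the axis, 56 mm wide. Leave it alone.
- transformer1: Loose ferrite transformer standing beside the binder, yellow winding in a black core, 42 x 30 x 36 mm high, 95 g; origin under its centre. Leave where it is.
- transformer2: Loose ferrite transformer standing beside the binder, yellow winding in a black core, 42 x 30 x 36 mm high, 95 g; origin under its centre. Leave where it is.
- transformer3: Loose ferrite transformer standing beside the binder, yellow winding in a black core, 42 x 30 x 36 mm high, 95 g; origin under its centre. Leave where it is.
- transformer4: Loose ferrite transformer standing beside the binder, yellow winding in a black core, 42 x 30 x 36 mm high, 95 g; origin under its centre. Leave where it is.
- marker: Marker pen lying on the bench on the robot's side of the binder, 136 mm long along its x, 18 mm thick. Leave where it is.
- tape_roll: Roll of brown packing tape lying flat left of the binder, 100 mm across, 48 mm high. Leave where it is.
- stapler: Black stapler, 130 mm long along its x, 34 mm wide, about 55 mm high, on the robot's side of the binder. Leave where it is.

How it is judged:
By the outcome, as a careful person would: the job done as asked, in the order asked, and still so for the second after the job is handed in, with the robot touching nothing.
It also fails if it takes over 42 s, if anything falls off the work surface, if the arm or the gripper's body presses on something with over 40 N, if the wrist force passes 120 N, or if a joint passes its speed limit or range.

### The arm

A 7-joint arm with a two-finger parallel gripper is mounted at the origin on the work surface. World frame = base frame: x ahead of the robot, y to its left, z up, the work surface at z = 0. Lengths are in m, angles in rad, forces in N, time in s.
With the tool pointing down it reaches from about 0.4 to 0.875 m from the base axis. Payload 6.5 kg.
Tool frame: the origin (TCP) lies midway between the tips of the shut fingers; the grasp point (between the pads) lies 19 mm behind it; z points along the fingers, y is the line along which they close (so a half turn about z gives the same grasp; the last joint's range is limited). The gripper opens to 88 mm and grips with 3 to 60 N. Pads are 18 mm wide; open, the fingers measure 123 mm over their backs; the gripper's body (75 mm by 187 mm) begins 45 mm behind the grasp point.
Start: joints at [-1.399, 0.536, -0.004, 1.538, 0.003, 1.067, -0.071], TCP at [0.153, 0.632, 0.209] pointing down, gripper open.
Joint ranges: [-2.7, 2.7], [-0.37, 2.16], [-1.27, 1.26], [0.24, 2.4], [-1.31, 4.45], [0.19, 1.91], [-2.76, 2.76]. Speed limits (rad/s): [2.39, 2.39, 3.14, 3.14, 3.14, 3.14, 3.14].

### API

Orientations are given as [roll, pitch, yaw] about the fixed x, y, z axes, in that order (R = Rz(yaw) Ry(pitch) Rx(roll)).
In Python, from bench import sensors, cams, workorder gives the robot as it stands.
- The arm moves only by the tool apply_moves, never from a script. Its argument "targets" is a list that holds one entry, the list of rows, each a list of 7 numbers: the turn, a rotation vector about the tool's x, y, z in rad, then the shift along the tool's x, y, z in mm, then the opening, from 0 (shut) to 1 (fully open). In form: [[[wx, wy, wz, x, y, z, gripper], ...]]. A call has exactly 5 rows; each row is the pose to reach, as a shift and turn from the pose commanded when the call began, along the tool's axes at that moment; what a row does not reach only later rows make up. A row lasts 1/10 s, in which the tool goes at most 50 mm and 8.59 degrees, less where a joint would pass 70% of its speed; a pose out of reach is approached as far as the arm can. A call with a gripper value outside its range is refused whole. The fingers move at their own pace and stop on an object; "newtons" is the grip in N (left out, the last holds). Time passes only in rows, so rows that repeat a pose let the fingers close, or fill a call up. It gives the time, the measured TCP pose, the force, the opening and the grip force at its end, in the units of the state.
- sensors.observe(): the state, without advancing time (a new reading comes with each control period).
- cams.snapshot(name): name is "scene" or "top" or "wrist"; returns a dict with "image" (420x560x3 uint8, red, green, blue), "fx", "fy", "cx", "cy" (pixels), "pose" (4x4, takes a point from camera to world coordinates). Camera axes: x right, y down, z forward; pixel columns grow to the right and rows downward; lengths in m; the calibration is good to about 2 mm. A picture is of the moment at which its call begins. There is no depth.
- workorder.sign_off(): hands the job in; it is judged then, once.
The state is a dict: "clock": time; "qpos": joint angles; "joint_vel": joint speeds; "effort": joint torques, N m; "tcp_pos": TCP position; "ee_rot": TCP orientation; "force": force on the tool from outside, world axes, zero at the start; "torque": the same for the moment, N m; "grip_width": finger opening in m; "grip_force": force on a finger pad.
Only numpy, scipy, OpenCV 4.12 (cv2) and the standard library are available. Lean on these libraries where they do the work, as an engineer would, in place of code of your own. Each camera call takes 0.05 s, during which the arm holds its last target. There are 200 camera calls.

## Working session

There is one attempt and no reset: what is moved stays moved. The work goes in short steps, Python scripts to look and compute and a tool call to move; the robot and the scene stay as the last step left them, time stands still between calls to the robot, and variables do not carry over. Pictures are saved under pics/ and viewed, at most 10 in all, crops included, and the job is handed in when it is done.

Besides the shell and the picture viewer there is one more tool, called as a command line: name --argument value ..., lists and objects as JSON in quotes. apply_moves: Moves the arm, as the interface text tells. Its arguments: {"type":"object","properties":{"targets":{"type":"array"},"newtons":{"type":"number"}},"required":["targets"]}

```bash
mkdir -p pics; cat > h.py <<'E'
import numpy as np, cv2
from bench import sensors, cams, workorder
from scipy.spatial.transform import Rotation as R
def snap(n,f):
    s=cams.snapshot(n); cv2.imwrite('pics/'+f,s['image'][:,:,::-1]); np.savez('pics/'+f+'.npz',**{k:s[k] for k in('fx','fy','cx','cy','pose')}); return s
def ray(f,u,v,z):
    s=np.load('pics/'+f+'.npz'); d=s['pose'][:3,:3]@np.array([(u-s['cx'])/s['fx'],(v-s['cy'])/s['fy'],1]); o=s['pose'][:3,3]
    return o+d*(z-o[2])/d[2]
def proj(f,p):
    s=np.load('pics/'+f+'.npz'); c=s['pose'][:3,:3].T@(np.array(p)-s['pose'][:3,3]); return s['fx']*c[0]/c[2]+s['cx'],s['fy']*c[1]/c[2]+s['cy']
E
python3 - <<'E'
from h import *
snap('top','top1.png');snap('scene','sc1.png')
o=sensors.observe(); print(o)
E
```

```text
{'clock': 0.1, 'qpos': array([-1.39921167,  0.53709508, -0.00445478,  1.53874233,  0.00262465,
        1.067316  , -0.07122154]), 'joint_vel': array([-3.32826840e-04, -4.04955897e-03, -2.14663096e-04, -3.82874646e-03,
       -1.83705174e-03, -1.21675185e-03,  9.83976627e-06]), 'effort': array([ 2.22036135e-03, -5.72078848e+01,  9.93430652e-01, -2.52228767e+01,
       -5.62556495e-02,  1.34579610e-02,  2.59349082e-05]), 'tcp_pos': array([0.15298106, 0.63113038, 0.20783603]), 'ee_rot': array([-3.14004289e+00,  1.28339420e-04,  2.90388400e+00]), 'force': array([-0.17203338,  0.65711576, -0.22501631]), 'torque': array([ 0.01585054, -0.02320339, -0.01454104]), 'grip_force': 0.0, 'grip_width': 0.08834932298030468}
```

View pics/top1.png

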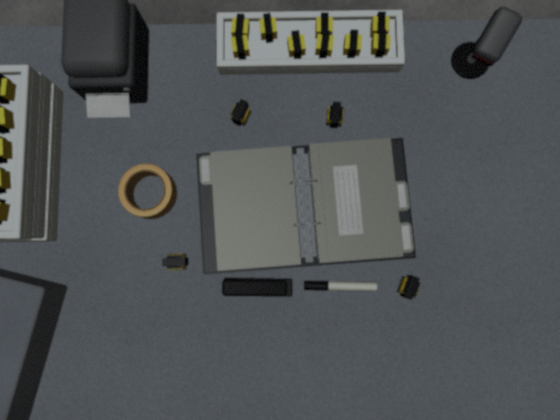

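View pics/sc1.png

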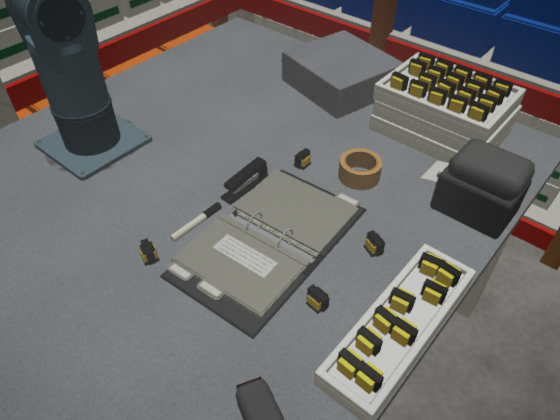

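The top view shows the binder with its spine at about (305,205), the target tab at (403,195) and the next tab at (406,237). The transformers are at (241,112), (335,115), (176,261) and (409,286), and the pen, stapler and tape are near the binder. I'll enlarge the right side.

```bash
python3 - <<'E'
from h import *
im=cv2.imread('pics/top1.png')[130:310,190:430]
cv2.imwrite('pics/c1.png',cv2.resize(im,None,fx=3.33333,fy=3.33333,interpolation=cv2.INTER_CUBIC))
for n,u,v,z in [('tab',403,195,.03),('ntab',406,237,.025),('cTR',403,138,.003),('cBR',414,258,.003),('cTL',197,153,.003),('cBL',204,272,.003),('trBR',409,287,.036),('trTR',335,115,.036)]: print(n,ray('top1.png',u,v,z).round(4))
print(np.load('pics/top1.png.npz')['pose'].round(3))
E
```

```text
tab [ 0.5865 -0.1488  0.03  ]
ntab [ 0.5081 -0.1525  0.025 ]
cTR [ 0.7029 -0.1604  0.003 ]
cBR [ 0.4693 -0.1717  0.003 ]
cTL [0.6782 0.2427 0.003 ]
cBL [0.4472 0.2275 0.003 ]
trBR [ 0.4166 -0.1513  0.036 ]
trTR [ 0.7405 -0.0248  0.036 ]
[[-0.011 -0.993  0.114  0.46 ]
 [-1.     0.012  0.008  0.079]
 [-0.01  -0.114 -0.993  0.916]
 [ 0.     0.     0.     1.   ]]
```

View pics/c1.png

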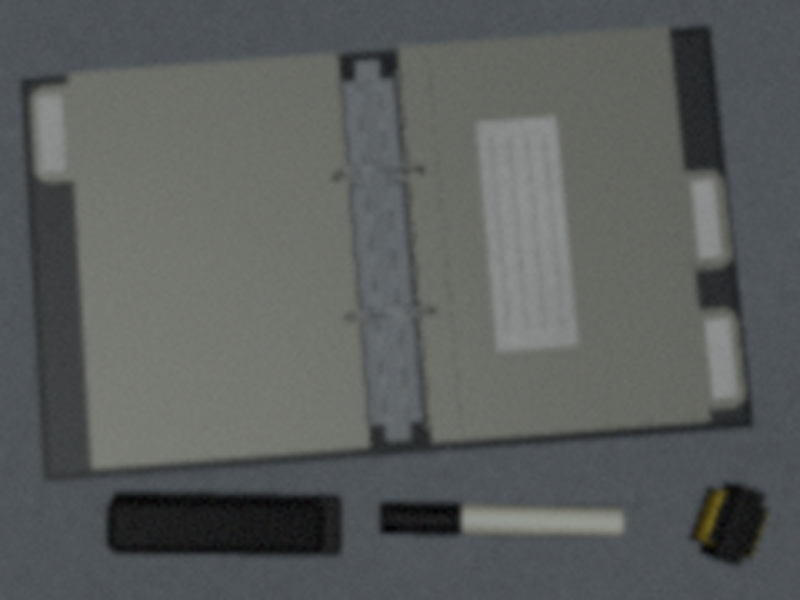

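The tab measures (0.587,-0.149), against (0.585,-0.148) predicted from the binder's centre (0.574,0.034) and yaw of about 0.056. I'll come in from the right with the fingers shut and the tool tilted, and push the tab up along the arc.

```bash
cat >> h.py <<'E'
C=np.array([.5745,.0345,0]);YAW=.056
XB=np.array([np.cos(YAW),np.sin(YAW),0]);YB=np.array([-np.sin(YAW),np.cos(YAW),0])
def B(x,y,z): return C+x*XB+y*YB+np.array([0,0,z])
def ori(a,t):
    a,t=np.radians([a,t]); y=np.array([np.cos(a),np.sin(a),0]); z=np.cos(t)*np.array([-np.sin(a),np.cos(a),0])-np.array([0,0,np.sin(t)])
    return np.column_stack([np.cross(y,z),y,z])
def rel(p,Rm,p0,R0): return np.r_[R.from_matrix(R0.T@Rm).as_rotvec().round(3),(R0.T@(np.array(p)-p0)*1000).round(1)]
def chain(wps):
    o=sensors.observe(); p0=o['tcp_pos'];R0=R.from_euler('xyz',o['ee_rot']).as_matrix()
    for p,a,t in wps:
        Rm=ori(a,t); print(rel(p,Rm,p0,R0).tolist()); p0,R0=np.array(p),Rm
def st():
    o=sensors.observe(); Rm=R.from_euler('xyz',o['ee_rot']).as_matrix()
    d=o['tcp_pos']-C; print('t',o['clock'],'tcp',o['tcp_pos'].round(4),'B',(d@XB).round(4),(d@YB).round(4),'q',o['qpos'].round(2),'F',o['force'].round(2),'a,t',np.degrees(np.arctan2(Rm[1,1],Rm[0,1])).round(1),np.degrees(np.arcsin(-Rm[2,2])).round(1),'g',o['grip_width'])
E
python3 - <<'E'
from h import *
st()
chain([([.33,.50,.33],55,90),([.52,.30,.36],30,90),([.58,.06,.36],10,90),([.58,-.18,.33],3.2,75),([.58,-.27,.30],3.2,40)])
E
```

```text
t 0.1 tcp [0.153  0.6311 0.2078] B -0.3875 0.6193 q [-1.4   0.54 -0.    1.54  0.    1.07 -0.07] F [-0.17  0.66 -0.23] a,t 76.4 89.9 g 0.08834932298030468
[-0.002, 0.0, 0.373, -202.9, -85.9, -122.0]
[-0.0, -0.0, 0.436, -270.4, -54.9, -30.0]
[-0.0, -0.0, 0.349, -237.8, -68.0, -0.0]
[-0.016, 0.261, 0.118, -236.4, -41.7, 30.0]
[-0.0, 0.611, -0.0, -94.6, -5.0, 5.7]
```

apply_moves --targets '[[[0, 0, 0.07, -40, -17, -25, 0], [0, 0, 0.15, -80, -34, -50, 0], [0, 0, 0.22, -120, -50, -75, 0], [0, 0, 0.3, -160, -68, -100, 0], [0, 0, 0.37, -200, -85, -120, 0]]]'

```text
clock: 0.6
tcp_pos: [0.3286, 0.5008, 0.3299]
ee_rot: [3.141, -0.0, 2.531]
force: [-0.3, 1.1, -0.6]
grip_width: 0.0505
grip_force: 0.0
```

apply_moves --targets '[[[0, 0, 0.09, -48, -10, -6, 0], [0, 0, 0.17, -96, -20, -12, 0], [0, 0, 0.26, -144, -30, -18, 0], [0, 0, 0.35, -192, -40, -24, 0], [0, 0, 0.43, -240, -50, -30, 0]]]'

```text
clock: 1.1
tcp_pos: [0.4968, 0.3221, 0.3587]
ee_rot: [-3.141, -0.0, 2.1]
force: [0.3, 0.9, 0.1]
grip_width: 0.0103
grip_force: 0.0
```

apply_moves --targets '[[[0, 0, 0.07, -47, -13, 0, 0], [0, 0, 0.14, -94, -26, 0, 0], [0, 0, 0.21, -140, -40, 0, 0], [0, 0, 0.28, -186, -53, 0, 0], [0, 0, 0.35, -232, -66, 0, 0]]]'

```text
clock: 1.6
tcp_pos: [0.5569, 0.0886, 0.3584]
ee_rot: [-3.141, -0.0, 1.751]
force: [-0.3, 0.4, -0.6]
grip_width: 0.001
grip_force: 0.0
```

```bash
python3 - <<'E'
from h import *
st()
chain([([.58,-.16,.33],3.2,75),([.58,-.27,.30],3.2,40)])
E
```

```text
t 1.6 tcp [0.5569 0.0886 0.3584] B -0.0146 0.055 q [-0.62  0.28  0.49  1.6  -0.13  1.3   0.07] F [-0.31  0.41 -0.63] a,t 10.3 90.0 g 0.0010087532446316052
[-0.017, 0.261, 0.124, -248.8, -21.8, 28.4]
[-0.0, 0.611, -0.0, -113.9, -6.1, 0.6]
```

apply_moves --targets '[[[0, 0.05, 0.025, -48, -4, 6, 0], [-0.01, 0.1, 0.05, -96, -8, 12, 0], [-0.01, 0.16, 0.075, -144, -13, 18, 0], [-0.015, 0.21, 0.1, -192, -17, 23, 0], [-0.017, 0.26, 0.124, -240, -21, 28, 0]]]'

```text
clock: 2.1
tcp_pos: [0.5798, -0.1509, 0.3305]
ee_rot: [3.14, -0.263, 1.629]
force: [0.2, -0.1, 0.8]
grip_width: 0.0004
grip_force: 0.0
```

apply_moves --targets '[[[0, 0.12, 0, -25, -1, 0, 0], [0, 0.24, 0, -50, -2, 0, 0], [0, 0.37, 0, -75, -4, 0, 0], [0, 0.49, 0, -95, -5, 0, 0], [0, 0.61, 0, -114, -6, 0, 0]]]'

```text
clock: 2.6
tcp_pos: [0.5806, -0.2611, 0.2994]
ee_rot: [-3.141, -0.873, 1.627]
force: [-21.7, 14.8, 17.0]
grip_width: 0.0006
grip_force: 0.0
```

```bash
python3 - <<'E'
from h import *
st()
chain([(B(0.01,-.255,.10),3.2,40),(B(0.01,-.245,.016),3.2,40)])
E
```

```text
t 2.6 tcp [ 0.5806 -0.2611  0.2994] B -0.0105 -0.2955 q [ 0.54  0.87  0.29  1.08 -0.79  1.91  0.86] F [-21.7   14.85  16.95] a,t 3.2 40.0 g 0.0005715918982938106
[-0.001, -0.0, 0.0, -126.8, 20.5, 159.1]
[0.0, 0.0, 0.0, -57.9, -0.0, 61.7]
```

```bash
python3 - <<'E'
from h import *
st()
chain([(B(0.0,-.27,.20),-12,48),(B(0.0,-.255,.10),-12,48)])
E
```

```text
t 2.6 tcp [ 0.5806 -0.2611  0.2994] B -0.0105 -0.2955 q [ 0.54  0.87  0.29  1.08 -0.79  1.91  0.86] F [-21.7   14.85  16.95] a,t 3.2 40.0 g 0.0005715918982938106
[-0.192, -0.139, 0.185, -59.8, 10.5, 83.4]
[0.0, 0.0, 0.0, -56.2, -3.9, 84.0]
```

apply_moves --targets '[[[-0.04, -0.03, 0.04, -12, 2, 17, 0], [-0.08, -0.055, 0.075, -24, 4, 33, 0], [-0.115, -0.085, 0.11, -36, 6, 50, 0], [-0.155, -0.11, 0.15, -48, 8, 67, 0], [-0.192, -0.139, 0.185, -60, 10, 83, 0]]]'

```text
clock: 3.1
tcp_pos: [0.5887, -0.2341, 0.2005]
ee_rot: [3.141, -0.73, 1.361]
force: [0.6, 0.2, 0.1]
grip_width: 0.0004
grip_force: 0.0
```

```bash
python3 - <<'E'
from h import *
st()
chain([(B(0.0,-.255,.10),-12,48),(B(0.0,-.245,.03),-12,48)])
E
```

```text
t 3.1 tcp [ 0.5887 -0.2341  0.2005] B -0.0009 -0.269 q [ 0.44  0.77  0.34  1.44 -0.85  1.49  0.84] F [0.58 0.18 0.05] a,t -12.1 48.2 g 0.00042790716609487873
[0.001, 0.003, -0.001, -56.8, -2.9, 84.0]
[0.0, 0.0, 0.0, -39.7, -2.6, 58.5]
```

```bash
python3 - <<'E'
from h import *
chain([(B(0.0,-.255,.09),0,43),(B(0.0,-.235,.04),0,43)])
E
```

```text
[0.148, 0.09, -0.15, -63.4, -2.9, 91.5]
[0.0, 0.0, 0.0, -22.9, -1.1, 48.7]
```

apply_moves --targets '[[[0.03, 0.02, -0.03, -13, -1, 18, 0], [0.06, 0.035, -0.06, -25, -1, 37, 0], [0.09, 0.055, -0.09, -38, -2, 55, 0], [0.12, 0.07, -0.12, -51, -2, 73, 0], [0.148, 0.09, -0.15, -63, -3, 91, 0]]]'

```text
clock: 3.6
tcp_pos: [0.589, -0.2198, 0.0908]
ee_rot: [3.141, -0.822, 1.576]
force: [1.0, -0.7, 0.6]
grip_width: 0.0005
grip_force: 0.0
```

```bash
python3 - <<'E'
from h import *
st()
chain([(B(0.0,-.235,.03),0,43)])
snap('scene','sc2.png');snap('top','top2.png');snap('wrist','w2.png')
a=cv2.imread('pics/sc2.png')[160:360,100:380]
cv2.imwrite('pics/c2.png',cv2.resize(a,None,fx=2.8,fy=2.8,interpolation=cv2.INTER_CUBIC))
E
```

```text
t 3.6 tcp [ 0.589  -0.2198  0.0908] B 0.0003 -0.2548 q [ 0.48  1.01  0.26  1.3  -0.82  1.54  1.02] F [ 0.96 -0.65  0.58] a,t 0.2 42.9 g 0.0005472299426489569
[-0.003, -0.002, 0.003, -31.1, -1.3, 55.8]
```

View pics/c2.png

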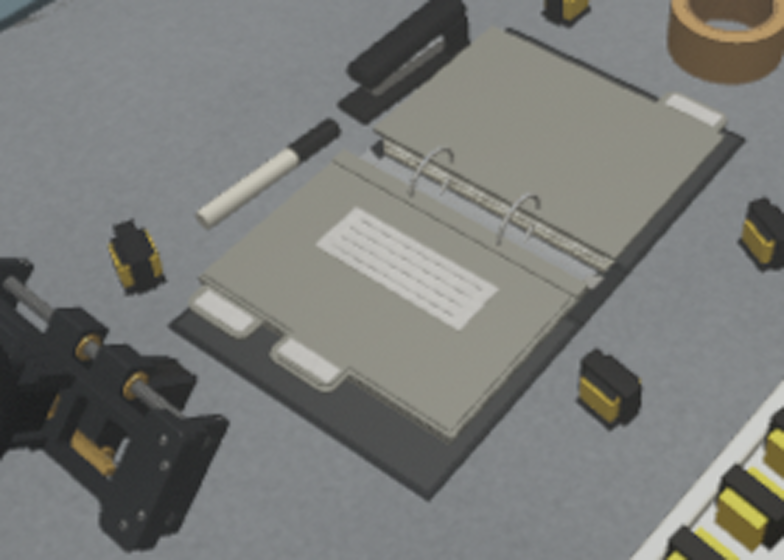

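View pics/w2.png

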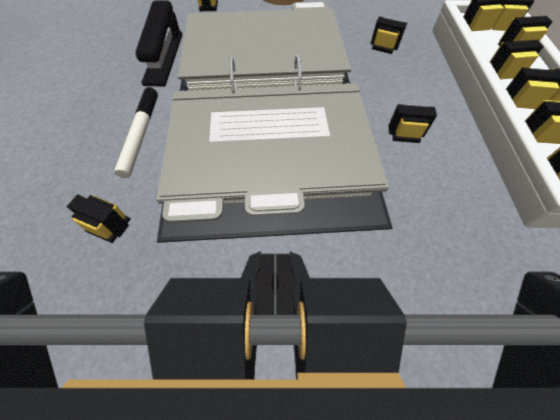

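The wrist view shows the tab at (275,202), in line with the shut fingers at (275,260). The next tab at (193,208) is clear to the left.

```bash
python3 - <<'E'
from h import *
o=sensors.observe()
print('tip px',proj('w2.png',o['tcp_pos']))
for n,u,v,z in [('tabL',246,210,.03),('tabR',304,207,.03),('tabouter',275,212,.03),('covL',159,241,.003),('covR',391,228,.003),('nexttab outer',193,218,.025)]:
    p=ray('w2.png',u,v,z); d=p-C; print(n,p.round(4),(d@XB).round(4),(d@YB).round(4))
chain([(B(0.0,-.232,.013),2,43),(B(0,-.200,.013),2,43),(B(0,-.188,.0135),2,43)])
E
```

```text
tip px (np.float64(275.78904514324034), np.float64(248.48012633191735))
tabL [ 0.5604 -0.1549  0.03  ] -0.0246 -0.1883
tabR [ 0.6148 -0.1516  0.03  ] 0.0299 -0.1881
tabouter [ 0.5876 -0.1571  0.03  ] 0.0023 -0.192
covL [ 0.4734 -0.1745  0.003 ] -0.1126 -0.203
covR [ 0.7042 -0.1599  0.003 ] 0.1186 -0.2013
nexttab outer [ 0.5104 -0.1608  0.025 ] -0.0749 -0.1914
[0.023, -0.003, -0.024, -41.7, -0.7, 68.9]
[0.0, 0.0, 0.0, 21.8, -0.7, 23.4]
[0.0, 0.0, 0.0, 8.5, -0.3, 8.4]
```

apply_moves --targets '[[[0.005, 0, -0.005, -8, 0, 14, 0], [0.01, 0, -0.01, -17, 0, 28, 0], [0.015, 0, -0.015, -25, 0, 41, 0], [0.02, 0, -0.02, -33, 0, 55, 0], [0.023, -0.003, -0.024, -41, 1, 69, 0]]]'

```text
clock: 4.25
tcp_pos: [0.59, -0.197, 0.0136]
ee_rot: [3.138, -0.818, 1.61]
force: [-0.3, 1.1, 1.3]
grip_width: 0.0004
grip_force: 0.0
```

```bash
python3 - <<'E'
from h import *
st()
chain([(B(0.002,-.190,.0125),2,43)])
E
```

```text
t 4.25 tcp [ 0.59   -0.197   0.0136] B 0.0026 -0.232 q [ 0.46  1.1   0.24  1.31 -0.83  1.45  1.08] F [-0.3   1.14  1.35] a,t 2.1 43.1 g 0.0003585994073356821
[0.001, 0.002, 0.003, 27.9, -1.4, 31.4]
```

apply_moves --targets '[[[0, 0, 0, 7, 0, 8, 0], [0, 0, 0, 14, -0.5, 16, 0], [0, 0, 0, 21, -1, 24, 0], [0, 0, 0, 28, -1, 31.5, 0], [0, 0, 0, 28, -1, 31.5, 0]]]'

```text
clock: 4.75
tcp_pos: [0.5882, -0.1533, 0.0149]
ee_rot: [3.136, -0.819, 1.613]
force: [-0.8, -0.2, -0.4]
grip_width: 0.0005
grip_force: 0.0
```

```bash
python3 - <<'E'
from h import *
st()
snap('wrist','w3.png');snap('scene','sc3.png')
a=cv2.imread('pics/w3.png')[60:260,160:440]
b=cv2.imread('pics/sc3.png')[200:320,130:300]
a=cv2.resize(a,(420,300),interpolation=3);b=cv2.resize(b,(425,300),interpolation=3)
cv2.imwrite('pics/c3.png',np.hstack([a[:,:375],b]))
print(proj('w3.png',sensors.observe()['tcp_pos']))
E
```

```text
t 4.75 tcp [ 0.5882 -0.1533  0.0149] B 0.0031 -0.1883 q [ 0.41  1.06  0.22  1.4  -0.85  1.39  1.09] F [-0.84 -0.24 -0.39] a,t 2.1 43.1 g 0.0005365002625446116
(np.float64(274.18656787022206), np.float64(251.75539259625663))
```

View pics/c3.png

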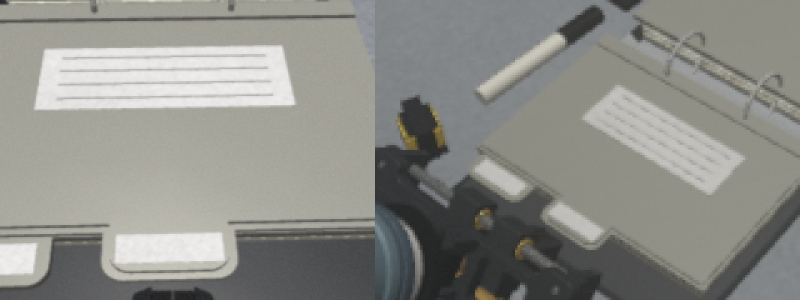

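```bash
python3 - <<'E'
from h import *
for v in (243,245,247):
    for z in (.028,.032):
        d=ray('w3.png',274,v,z)-C; print(v,z,d@XB,d@YB)
s=np.load('pics/w3.png.npz'); print(s['pose'].round(3))
print('edge predicted',proj('w3.png',B(0,-.194,.032)),proj('w3.png',B(0,-.194,.028)))
chain([(B(0.002,-.183,.0135),2,43)])
E
```

```text
243 0.028 0.002628835894642415 -0.19019427617508636
243 0.032 0.0025859761009494474 -0.19194868721066666
245 0.028 0.002605030786175363 -0.1915201759745385
245 0.032 0.0025627490186602765 -0.1932423920384205
247 0.028 0.002581398281790846 -0.19283646205100616
247 0.032 0.00253969034934995 -0.1945267165797886
[[ 0.999  0.035 -0.014  0.59 ]
 [ 0.037 -0.87   0.491 -0.227]
 [ 0.005 -0.491 -0.871  0.193]
 [ 0.     0.     0.     1.   ]]
edge predicted (np.float64(269.709369210444), np.float64(246.2457986560881)) (np.float64(269.775043653547), np.float64(248.8473362516634))
[0.002, 0.003, 0.003, 4.4, -0.9, 6.1]
```

apply_moves --targets '[[[0, 0, 0, 1, 0, 1, 0], [0, 0, 0, 2, -0.5, 3, 0], [0, 0, 0, 3, -1, 4, 0], [0, 0, 0, 3, -1, 5, 0], [0, 0, 0, 3, -1, 5, 0]]]'

```text
clock: 5.35
tcp_pos: [0.5864, -0.1497, 0.0126]
ee_rot: [3.138, -0.818, 1.609]
force: [0.5, 1.0, -0.3]
grip_width: 0.0009
grip_force: 0.0
```

```bash
cat >> h.py <<'E'
def arc(x,th0,dth,n,rho,t=None):
    # shifts from the present pose, fixed orientation
    o=sensors.observe(); R0=R.from_euler('xyz',o['ee_rot']).as_matrix()
    P=lambda th: B(x,-rho*np.cos(th),.03+rho*np.sin(th))
    for c in range(n):
        a=np.radians(th0+c*5*dth)
        print([(R0.T@(P(a+np.radians(dth*(i+1)))-P(a))*1000).round(1).tolist() for i in range(5)], 'ends',th0+(c+1)*5*dth)
E
python3 - <<'E'
from h import *
st()
d=sensors.observe()['tcp_pos']-C; r=np.array([-d@YB,d[2]-.03]); print(np.hypot(*r),np.degrees(np.arctan2(r[1],r[0])))
arc(.002,np.degrees(np.arctan2(r[1],r[0])),3,7,np.hypot(*r))
E
```

```text
t 5.35 tcp [ 0.5864 -0.1497  0.0126] B 0.0016 -0.1846 q [ 0.41  1.06  0.22  1.41 -0.86  1.38  1.09] F [ 0.49  0.99 -0.27] a,t 2.0 43.1 g 0.0009401472370660613
0.18542950583788181 -5.380031243045522
[[6.6, 0.0, -7.1], [13.6, 0.1, -13.8], [20.9, 0.1, -20.2], [28.6, 0.1, -26.2], [36.5, 0.1, -31.8]] ends 9.619968756954478
[[8.2, -0.0, -5.1], [16.7, -0.0, -9.9], [25.4, -0.1, -14.1], [34.4, -0.1, -17.9], [43.5, -0.2, -21.2]] ends 24.619968756954478
[[9.3, -0.1, -2.8], [18.7, -0.1, -5.2], [28.2, -0.2, -7.0], [37.8, -0.3, -8.4], [47.5, -0.4, -9.2]] ends 39.61996875695448
[[9.7, -0.1, -0.3], [19.4, -0.2, -0.2], [29.1, -0.4, 0.5], [38.7, -0.5, 1.7], [48.3, -0.6, 3.4]] ends 54.61996875695448
[[9.5, -0.1, 2.2], [18.8, -0.3, 4.9], [28.0, -0.5, 8.0], [37.0, -0.6, 11.6], [45.8, -0.8, 15.7]] ends 69.61996875695448
[[8.6, -0.2, 4.6], [16.9, -0.4, 9.6], [24.9, -0.5, 15.0], [32.7, -0.7, 20.8], [40.1, -0.9, 27.1]] ends 84.61996875695448
[[7.1, -0.2, 6.6], [13.8, -0.4, 13.6], [20.2, -0.6, 20.9], [26.2, -0.8, 28.6], [31.8, -1.0, 36.5]] ends 99.61996875695448
```

apply_moves --targets '[[[0, 0, 0, 6.5, 0, -7, 0], [0, 0, 0, 13.5, 0, -14, 0], [0, 0, 0, 21, 0, -20, 0], [0, 0, 0, 28.5, 0, -26, 0], [0, 0, 0, 36.5, 0, -32, 0]]]'

```text
clock: 5.85
tcp_pos: [0.5865, -0.1483, 0.0624]
ee_rot: [3.137, -0.818, 1.61]
force: [0.3, -0.2, -0.1]
grip_width: 0.0004
grip_force: 0.0
```

```bash
python3 - <<'E'
from h import *
st()
snap('wrist','w4.png');snap('scene','sc4.png')
a=cv2.imread('pics/w4.png')[0:280,80:460]
b=cv2.imread('pics/sc4.png')[180:320,130:310]
a=cv2.resize(a,(400,300),interpolation=3);b=cv2.resize(b,(385,300),interpolation=3)
cv2.imwrite('pics/c4.png',np.hstack([a,b]))
E
```

```text
t 5.85 tcp [ 0.5865 -0.1483  0.0624] B 0.0017 -0.1831 q [ 0.4   0.99  0.23  1.43 -0.84  1.42  1.05] F [ 0.28 -0.18 -0.15] a,t 2.0 43.2 g 0.0004148638682051486
```

View pics/c4.png

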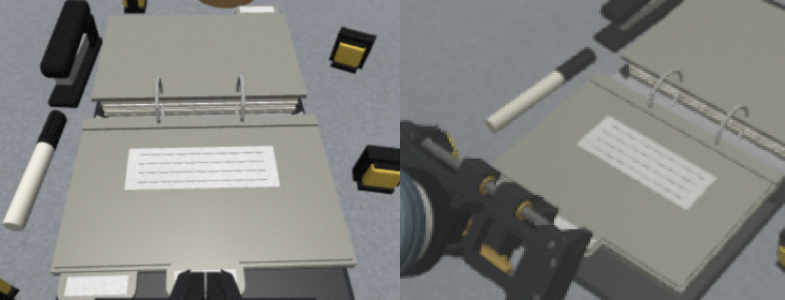

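```bash
python3 - <<'E'
from h import *
for ph in (0,5,10,15,20):
    a=np.radians(ph); r=.172
    print(ph,[np.round(proj('w4.png',B(x,-r*np.cos(a)-.002*np.sin(a),.03+r*np.sin(a)))) for x in(-.1125,.1125)],'tab outer',np.round(proj('w4.png',B(0,-.194*np.cos(a),.03+.194*np.sin(a)))))
print('tip',proj('w4.png',sensors.observe()['tcp_pos']),'next tab outer',proj('w4.png',B(-.078,-.194,.025)))
# seen: corners (132,252),(417,246)
E
```

```text
0 [array([125., 254.]), array([417., 249.])] tab outer [272. 279.]
5 [array([116., 245.]), array([426., 240.])] tab outer [272. 271.]
10 [array([106., 234.]), array([435., 229.])] tab outer [272. 259.]
15 [array([ 96., 220.]), array([444., 215.])] tab outer [272. 243.]
20 [array([ 85., 203.]), array([454., 197.])] tab outer [272. 223.]
tip (np.float64(275.86750608199446), np.float64(248.17157999860072)) next tab outer (np.float64(167.67764163248017), np.float64(283.16282781084686))
```

```bash
python3 - <<'E'
from h import *
a=cv2.imread('pics/w4.png')[210:330,120:400]
c=cv2.imread('pics/w3.png')[210:330,120:400]
f=lambda x:cv2.resize(x,(700,300),interpolation=3)
cv2.imwrite('pics/c5.png',np.vstack([f(c),f(a)]))
E
```

```text
(no output)
```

View pics/c5.png

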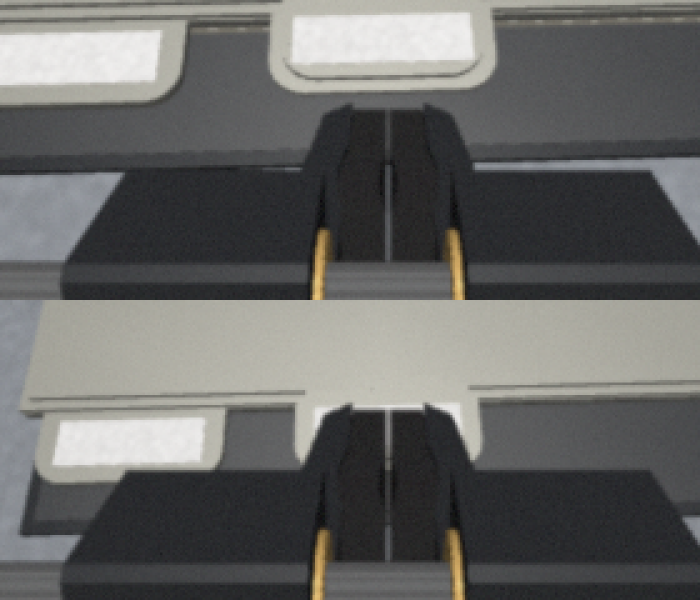

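The divider is still flat: its edge corners at (132,252) and (417,246) match 0°. The finger passed the tab's edge and is now above it, so the steep tip was barely under the tab. I'll back out and re-enter flatter and deeper.

```bash
python3 - <<'E'
from h import *
st()
chain([(B(0.003,-.250,.065),3.2,28),(B(0.003,-.235,.0125),3.2,28),(B(.003,-.200,.0125),3.2,28),(B(.003,-.180,.0125),3.2,28)])
E
```

```text
t 5.95 tcp [ 0.5872 -0.1485  0.0631] B 0.0025 -0.1834 q [ 0.4   0.98  0.23  1.43 -0.84  1.42  1.05] F [0.8  0.3  0.15] a,t 2.1 43.2 g 0.0002680687117237007
[0.019, 0.265, -0.007, -44.2, 1.9, -49.8]
[0.0, 0.0, 0.0, -39.3, -0.0, 37.9]
[0.0, 0.0, 0.0, 16.4, -0.0, 30.9]
[0.0, 0.0, 0.0, 9.4, -0.0, 17.7]
```

apply_moves --targets '[[[0, 0, 0, -8, 0, -10, 0], [0.003, 0.05, 0, -17, 1, -20, 0], [0.01, 0.12, -0.003, -26, 1, -30, 0], [0.015, 0.19, -0.005, -35, 2, -40, 0], [0.019, 0.265, -0.007, -44, 2, -50, 0]]]'

```text
clock: 6.45
tcp_pos: [0.5903, -0.2164, 0.063]
ee_rot: [-3.136, -1.085, 1.621]
force: [0.9, 0.8, -0.6]
grip_width: 0.0006
grip_force: 0.0
```

```bash
python3 - <<'E'
from h import *
st()
chain([(B(0.003,-.238,.0125),3.2,28),(B(.003,-.200,.0125),3.2,28),(B(.003,-.180,.0125),3.2,28)])
E
```

```text
t 6.45 tcp [ 0.5903 -0.2164  0.063 ] B 0.0017 -0.2514 q [ 0.58  1.22  0.18  1.09 -0.87  1.76  1.03] F [ 0.9   0.82 -0.56] a,t 3.1 27.8 g 0.0006163469352965695
[-0.0, -0.003, -0.003, -38.4, 1.4, 35.4]
[0.0, 0.0, 0.0, 17.8, -0.0, 33.6]
[0.0, 0.0, 0.0, 9.4, -0.0, 17.7]
```

apply_moves --targets '[[[0, 0, 0, -8, 0, 7, 0], [0, 0, 0, -16, 0, 14, 0], [0, 0, 0, -24, 1, 21, 0], [0, 0, 0, -32, 1, 28, 0], [0, 0, 0, -38.5, 1.5, 35.5, 0]]]'

```text
clock: 6.95
tcp_pos: [0.5916, -0.2003, 0.0123]
ee_rot: [-3.137, -1.083, 1.623]
force: [-1.0, 0.0, 1.2]
grip_width: 0.0008
grip_force: 0.0
```

apply_moves --targets '[[[0, 0, 0, 4, 0, 7, 0], [0, 0, 0, 8, 0, 14, 0], [0, 0, 0, 12, 0, 21, 0], [0, 0, 0, 15, 0, 28, 0], [0, 0, 0, 18, 0, 33.5, 0]]]'

```text
clock: 7.45
tcp_pos: [0.5894, -0.1625, 0.0133]
ee_rot: [-3.138, -1.083, 1.623]
force: [-0.0, 0.8, -1.1]
grip_width: 0.0006
grip_force: 0.0
```

```bash
python3 - <<'E'
from h import *
st();st()
chain([(B(.003,-.180,.0125),3.2,28)])
E
```

```text
t 7.45 tcp [ 0.5894 -0.1625  0.0133] B 0.0039 -0.1976 q [ 0.53  1.24  0.16  1.19 -0.89  1.64  1.09] F [-0.03  0.81 -1.06] a,t 3.2 28.0 g 0.000602326098633656
t 7.45 tcp [ 0.5894 -0.1625  0.0133] B 0.0039 -0.1976 q [ 0.53  1.24  0.16  1.19 -0.89  1.64  1.09] F [-0.03  0.81 -1.06] a,t 3.2 28.0 g 0.000602326098633656
[-0.001, -0.001, -0.002, 7.5, -0.9, 15.9]
```

apply_moves --targets '[[[0, 0, 0, 2, 0, 4, 0], [0, 0, 0, 4, 0, 8, 0], [0, 0, 0, 6, 0, 11, 0], [0, 0, 0, 8, 0, 15, 0], [0, 0, 0, 8.5, 0, 16.5, 0]]]'

```text
clock: 7.95
tcp_pos: [0.5882, -0.1444, 0.0127]
ee_rot: [-3.137, -1.083, 1.622]
force: [-0.3, -0.2, 0.1]
grip_width: 0.0002
grip_force: 0.0
```

```bash
python3 - <<'E'
from h import *
st()
snap('wrist','w5.png')
print(proj('w5.png',sensors.observe()['tcp_pos']),proj('w5.png',B(0,-.194,.028)),proj('w5.png',B(0,-.172,.03)))
a=cv2.imread('pics/w5.png')[130:290,140:420]
cv2.imwrite('pics/c6.png',cv2.resize(a,None,fx=2.5,fy=2.5,interpolation=3))
E
```

```text
t 7.95 tcp [ 0.5882 -0.1444  0.0127] B 0.0037 -0.1793 q [ 0.51  1.23  0.15  1.23 -0.89  1.61  1.09] F [-0.31 -0.22  0.07] a,t 3.2 27.9 g 0.00015373072872184186
(np.float64(274.6299449059451), np.float64(248.2193385554868)) (np.float64(268.26974268285846), np.float64(252.1207044278718)) (np.float64(268.71118511554016), np.float64(222.02989689560695))
```

View pics/c6.png

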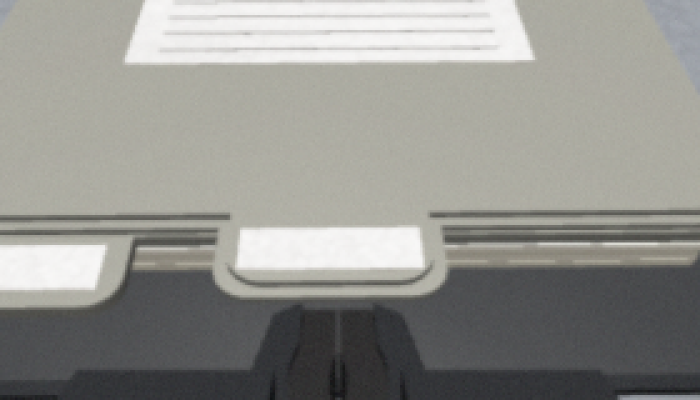

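The tip at (275,251) now sits right at the tab's outer edge line (249), about 10 mm under it. I'll go 5 mm deeper, then lift slowly along the arc and check by image code.

apply_moves --targets '[[[0, 0, 0, 1, 0, 2, 0], [0, 0, 0, 2, 0, 4, 0], [0, 0, 0, 2.3, 0, 4.5, 0], [0, 0, 0, 2.3, 0, 4.5, 0], [0, 0, 0, 2.3, 0, 4.5, 0]]]'

```text
clock: 8.5
tcp_pos: [0.5879, -0.1399, 0.0126]
ee_rot: [-3.136, -1.083, 1.621]
force: [-0.2, 0.2, -0.4]
grip_width: 0.0002
grip_force: 0.0
```

```bash
cat >> h.py <<'E'
def lab(f):
    im=cv2.imread('pics/'+f); g=im.min(2); m=(g>185).astype(np.uint8)
    n,_,s,c=cv2.connectedComponentsWithStats(m)
    for i in range(1,n):
        if s[i,4]>60: print('white',s[i].tolist(),c[i].round())
E
python3 - <<'E'
from h import *
st()
lab('w4.png');lab('w5.png')
snap('wrist','w6.png');lab('w6.png')
arc(.003,-5.5,2,9,.176)
E
```

```text
t 8.5 tcp [ 0.5879 -0.1399  0.0126] B 0.0037 -0.1749 q [ 0.5   1.22  0.15  1.24 -0.9   1.61  1.1 ] F [-0.19  0.22 -0.39] a,t 3.2 28.0 g 0.00015569087519462293
white [308, 6, 32, 6, 179] [323.   8.]
white [483, 8, 77, 132, 2407] [528.  65.]
white [83, 133, 43, 75, 900] [105. 170.]
white [198, 136, 148, 41, 5266] [271. 156.]
white [293, 250, 13, 14, 65] [301. 255.]
white [141, 257, 62, 20, 1082] [172. 266.]
white [371, 0, 29, 8, 142] [383.   2.]
white [473, 42, 87, 64, 1139] [523.  71.]
white [309, 46, 31, 4, 118] [324.  47.]
white [190, 125, 164, 31, 4565] [271. 140.]
white [57, 129, 65, 61, 948] [ 90. 159.]
white [234, 220, 76, 18, 1273] [272. 229.]
white [104, 228, 79, 19, 1336] [144. 237.]
white [370, 0, 31, 8, 150] [384.   2.]
white [475, 42, 85, 63, 1154] [524.  71.]
white [309, 46, 31, 4, 103] [325.  48.]
white [188, 128, 167, 31, 4731] [271. 143.]
white [55, 131, 66, 62, 975] [ 88. 162.]
white [233, 226, 78, 18, 1354] [272. 235.]
white [100, 233, 81, 20, 1416] [141. 242.]
[[5.2, -0.0, -3.3], [10.5, -0.0, -6.4], [15.9, -0.0, -9.3], [21.4, -0.1, -12.1], [27.0, -0.1, -14.6]] ends 
[... 163 characters left out ...]
.0, -3.3], [24.2, -0.1, -4.0], [30.3, -0.1, -4.5]] ends 24.5
[[6.1, -0.0, -0.3], [12.3, -0.0, -0.3], [18.4, -0.0, -0.1], [24.6, -0.1, 0.2], [30.7, -0.1, 0.8]] ends 34.5
[[6.1, -0.0, 0.8], [12.1, -0.0, 1.8], [18.2, -0.0, 3.1], [24.1, -0.1, 4.5], [30.1, -0.1, 6.1]] ends 44.5
[[5.9, -0.0, 1.9], [11.6, -0.0, 3.9], [17.4, -0.0, 6.2], [23.0, -0.1, 8.6], [28.5, -0.1, 11.3]] ends 54.5
[[5.4, -0.0, 2.8], [10.8, -0.0, 5.9], [16.0, -0.0, 9.1], [21.1, -0.1, 12.5], [26.1, -0.1, 16.0]] ends 64.5
[[4.9, -0.0, 3.7], [9.6, -0.0, 7.7], [14.2, -0.0, 11.7], [18.7, -0.0, 16.0], [23.0, -0.1, 20.3]] ends 74.5
[[4.1, -0.0, 4.5], [8.1, -0.0, 9.2], [12.0, -0.0, 14.0], [15.6, -0.0, 19.0], [19.1, -0.0, 24.0]] ends 84.5
```

apply_moves --targets '[[[0, 0, 0, 5, 0, -3, 0], [0, 0, 0, 10.5, 0, -6.5, 0], [0, 0, 0, 16, 0, -9.5, 0], [0, 0, 0, 21.5, 0, -12, 0], [0, 0, 0, 27, 0, -14.5, 0]]]'

```text
clock: 9.05
tcp_pos: [0.5881, -0.14, 0.044]
ee_rot: [-3.137, -1.083, 1.622]
force: [-0.5, -0.5, 1.1]
grip_width: 0.0002
grip_force: 0.0
```

```bash
python3 - <<'E'
from h import *
st()
snap('wrist','w7.png');lab('w7.png')
for ph in (0,3,6,9,12):
    a=np.radians(ph); print(ph,'tablabel',np.round(proj('w7.png',B(0.003,-.182*np.cos(a),.032+.182*np.sin(a)))),'next',np.round(proj('w7.png',B(-.076,-.182*np.cos(a),.027+.182*np.sin(a)))))
E
```

```text
t 9.05 tcp [ 0.5881 -0.14    0.044 ] B 0.0038 -0.175 q [ 0.5   1.17  0.15  1.27 -0.89  1.63  1.08] F [-0.51 -0.47  1.06] a,t 3.2 28.0 g 0.00017463609484323823
white [22, 2, 93, 6, 246] [66.  5.]
white [257, 12, 140, 17, 508] [354.  18.]
white [464, 67, 96, 89, 1524] [517. 107.]
white [307, 69, 30, 4, 115] [321.  70.]
white [196, 157, 152, 32, 4444] [271. 173.]
white [74, 158, 57, 62, 827] [103. 189.]
white [238, 257, 10, 17, 110] [242. 264.]
white [121, 262, 71, 19, 1141] [156. 271.]
0 tablabel [273. 268.] next [157. 272.]
3 tablabel [273. 259.] next [153. 264.]
6 tablabel [273. 249.] next [149. 254.]
9 tablabel [273. 238.] next [145. 243.]
12 tablabel [273. 225.] next [140. 231.]
```

```bash
python3 - <<'E'
from h import *
for f in('w5.png','w6.png','w7.png'):
    g=cv2.imread('pics/'+f,0); print(f)
    for v in range(240,278,2): print(v,g[v,240],g[v,252],g[v,258:296:4].tolist(),g[v,300])
    print(proj(f,B(.003,-.194,.028)),proj(f,B(.003,-.194,.032)))
E
```

```text
w5.png
240 179 179 [180, 178, 177, 179, 178, 181, 179, 179, 181, 178] 176
242 123 141 [142, 128, 128, 127, 127, 128, 130, 121, 116, 113] 117
244 146 124 [127, 126, 124, 127, 121, 141, 144, 143, 144, 143] 156
246 177 181 [179, 180, 181, 179, 181, 181, 183, 180, 180, 178] 179
248 157 156 [156, 141, 142, 143, 145, 144, 143, 136, 128, 128] 130
250 82 84 [83, 80, 82, 83, 82, 84, 83, 81, 79, 82] 84
252 85 83 [56, 83, 84, 84, 86, 81, 80, 83, 58, 79] 82
254 86 67 [50, 52, 56, 55, 64, 55, 50, 53, 50, 54] 79
256 84 52 [52, 49, 51, 48, 62, 46, 48, 51, 51, 48] 59
258 87 51 [54, 49, 49, 49, 61, 50, 47, 47, 44, 50] 54
260 86 52 [51, 49, 48, 47, 61, 48, 48, 46, 46, 54] 52
262 87 54 [51, 47, 48, 48, 64, 48, 49, 50, 44, 52] 52
264 89 55 [53, 48, 46, 46, 63, 52, 45, 47, 46, 54] 49
266 86 51 [54, 48, 48, 48, 64, 45, 50, 47, 45, 54] 48
268 89 54 [47, 52, 50, 50, 61, 47, 45, 50, 43, 48] 52
270 90 52 [34, 47, 50, 50, 61, 46, 51, 48, 43, 53] 53
272 88 53 [37, 46, 50, 51, 50, 47, 45, 53, 52, 50] 56
274 90 55 [46, 49, 51, 47, 50, 46, 50, 52, 51, 50] 53
276 79 55 [48, 44, 48, 47, 49, 41, 48, 52, 46, 39] 49
(n
[... 1953 characters left out ...]
47, 45, 46] 90
258 227 51 [51, 45, 47, 45, 129, 46, 45, 44, 48, 51] 57
260 234 52 [52, 47, 44, 48, 126, 43, 40, 49, 43, 48] 55
262 233 52 [52, 46, 46, 45, 125, 44, 45, 43, 43, 52] 49
264 236 47 [44, 47, 40, 46, 128, 45, 45, 43, 46, 51] 49
266 235 49 [51, 50, 48, 46, 124, 43, 47, 50, 43, 47] 52
268 237 51 [45, 44, 48, 45, 122, 45, 50, 48, 42, 48] 49
270 239 51 [28, 44, 46, 48, 124, 46, 46, 45, 39, 50] 51
272 234 49 [37, 47, 45, 47, 113, 45, 47, 47, 46, 48] 50
274 190 55 [48, 43, 43, 45, 86, 44, 43, 48, 47, 45] 47
276 128 49 [47, 47, 44, 50, 85, 41, 45, 47, 47, 35] 49
(np.float64(273.41063599609816), np.float64(286.90249210572756)) (np.float64(273.3846161452012), np.float64(283.6232038391263))
```

apply_moves --targets '[[[0, 0, 0, 18, 0, -9, 0], [0, 0, 0, 36, 0, -18, 0], [0, 0, 0, 44, 0, -2, 0], [0, 0, 0, 53, 0, 15, 0], [0, 0, 0, 63, 0, 34, 0]]]'

```text
clock: 9.6
tcp_pos: [0.5849, -0.0802, 0.0831]
ee_rot: [-3.137, -1.082, 1.621]
force: [0.4, 0.4, -0.4]
grip_width: 0.0004
grip_force: 0.0
```

```bash
python3 - <<'E'
from h import *
st()
snap('top','top3.png')
o=sensors.observe(); Rm=R.from_euler('xyz',o['ee_rot']).as_matrix()
T=lambda x,y,z: np.round(proj('top3.png',o['tcp_pos']+Rm@np.array([x,y,z])),1).tolist()
print('tcp',T(0,0,0),'back19',T(0,0,-.019),'back40',T(0,0,-.04),'upcorner',T(.009,0,0))
g=cv2.imread('pics/top3.png',0); u,v=map(int,T(0,0,0))
print('cols',u-12,'..',u+34)
for r in range(v-14,v+15,2): print(r,g[r,u-12:u+36:2].tolist())
E
```

```text
t 9.6 tcp [ 0.5849 -0.0802  0.0831] B 0.0039 -0.1151 q [ 0.44  1.06  0.13  1.41 -0.92  1.56  1.07] F [ 0.45  0.41 -0.4 ] a,t 3.1 28.0 g 0.00037328405511719584
tcp [369.0, 192.1] back19 [379.5, 190.6] back40 [391.5, 189.0] upcorner [367.4, 191.5]
cols 357 .. 403
178 [131, 107, 105, 104, 103, 104, 104, 103, 103, 102, 103, 100, 102, 100, 101, 103, 102, 102, 98, 60, 45, 37, 37, 30]
180 [134, 108, 105, 104, 106, 104, 103, 105, 104, 104, 102, 103, 103, 102, 102, 101, 97, 80, 73, 46, 29, 28, 29, 34]
182 [136, 111, 104, 106, 100, 104, 104, 103, 103, 103, 105, 104, 104, 103, 102, 79, 48, 33, 33, 26, 28, 25, 31, 28]
184 [138, 110, 104, 104, 104, 103, 103, 104, 104, 103, 102, 104, 101, 104, 92, 45, 30, 25, 30, 26, 26, 32, 34, 31]
186 [139, 114, 104, 105, 104, 103, 104, 102, 103, 104, 105, 103, 105, 104, 92, 43, 35, 32, 33, 28, 33, 25, 29, 20]
188 [142, 120, 104, 105, 105, 105, 105, 104, 105, 102, 101, 104, 103, 102, 99, 47, 29, 34, 32, 33, 30, 22, 19, 28]
190 [142, 120, 106, 106, 104, 104, 105, 103, 102, 104, 105, 103, 103, 102, 101, 52, 30, 33, 34, 35, 36, 30, 30, 33]
192 [141, 124, 105, 107, 
[... 241 characters left out ...]
 105, 104, 105, 102, 105, 104, 104, 104, 104, 93, 56, 29, 25, 24, 28, 30, 30, 30]
198 [142, 133, 106, 105, 105, 108, 102, 104, 104, 101, 105, 106, 106, 103, 103, 102, 95, 83, 68, 65, 68, 86, 110, 108]
200 [140, 136, 108, 106, 103, 106, 104, 103, 106, 104, 104, 103, 103, 106, 102, 103, 106, 100, 100, 100, 103, 130, 142, 140]
202 [139, 136, 110, 104, 105, 105, 105, 104, 105, 104, 103, 104, 105, 105, 101, 104, 103, 104, 104, 104, 105, 129, 143, 142]
204 [136, 139, 111, 104, 105, 105, 105, 106, 105, 103, 103, 103, 101, 104, 102, 102, 104, 104, 103, 103, 102, 125, 144, 143]
206 [137, 139, 114, 107, 107, 105, 105, 104, 105, 104, 102, 103, 105, 105, 105, 102, 104, 102, 103, 104, 102, 119, 139, 138]
```

```bash
python3 - <<'E'
from h import *
snap('wrist','w8.png')
o=sensors.observe(); Rm=R.from_euler('xyz',o['ee_rot']).as_matrix(); p=o['tcp_pos']
A=[];b=[]
L=[]
for f,u,v in[('top3.png',386.5,190),('w8.png',275,253.5)]:
    s=np.load('pics/'+f+'.npz'); d=ray(f,u,v,0)-s['pose'][:3,3]; d/=np.linalg.norm(d); M=np.eye(3)-np.outer(d,d); A.append(M); b.append(M@s['pose'][:3,3])
    print(f,[((Rm.T@(ray(f,u,v,z)-p))*1000).round(1).tolist() for z in(.08,.09,.1,.11,.12)])
x=np.linalg.lstsq(np.vstack(A),np.hstack(b),rcond=None)[0]
print('tool mm',(Rm.T@(x-p)*1000).round(1),'world',x)
E
```

```text
top3.png [[-17.6, 2.0, -25.1], [-7.7, 0.6, -27.7], [2.3, -0.8, -30.3], [12.2, -2.2, -32.9], [22.1, -3.7, -35.5]]
w8.png [[-3.3, 0.2, 2.0], [2.0, 0.2, -9.3], [7.4, 0.2, -20.6], [12.7, 0.2, -32.0], [18.0, 0.1, -43.3]]
tool mm [ 12.9  -1.1 -33. ] world [ 0.58510839 -0.1001418   0.11067853]
```

The shut fingertips really end about 33 mm behind the reported TCP. Triangulating from the top and wrist pictures puts the upper tip edge at tool (13,0,-33) mm, so the earlier passes never got under the tab. I'll redo the approach using this measured tip.

```bash
cat >> h.py <<'E'
K=np.array([.013,0,-.033])
def U(x,r,z,t,a=3.2): return (B(x,-r,z)-ori(a,t)@K,a,t)
def ust():
    st(); o=sensors.observe(); Rm=R.from_euler('xyz',o['ee_rot']).as_matrix(); d=o['tcp_pos']+Rm@K-C; print('U x,r,z',(d@XB).round(4),(-d@YB).round(4),d[2].round(4))
E
python3 - <<'E'
from h import *
ust()
chain([U(.003,.24,.10,46),U(.003,.22,.020,46),U(.003,.186,.020,46)])
E
```

```text
t 9.7 tcp [ 0.5848 -0.077   0.0839] B 0.004 -0.1119 q [ 0.44  1.06  0.13  1.41 -0.92  1.57  1.07] F [0.17 1.06 0.14] a,t 3.4 27.8 g 0.0005004705029693313
U x,r,z 0.0041 0.135 0.1107
[-0.003, -0.318, -0.0, -68.1, -1.3, -93.6]
[0.0, 0.0, 0.0, -41.2, -0.0, 71.4]
[0.0, 0.0, 0.0, 24.5, -0.0, 23.6]
```

apply_moves --targets '[[[0, -0.05, 0, -13, 0, -18, 0], [0, -0.11, 0, -27, 0, -37, 0], [0, -0.18, 0, -41, -1, -56, 0], [0, -0.25, 0, -54, -1, -75, 0], [-0.003, -0.318, 0, -68, -1, -94, 0]]]'

```text
clock: 10.2
tcp_pos: [0.5907, -0.1985, 0.0675]
ee_rot: [3.14, -0.757, 1.623]
force: [-0.1, 0.3, 0.2]
grip_width: 0.0001
grip_force: 0.0
```

apply_moves --targets '[[[0, 0, 0, -8, 0, 14, 0], [0, 0, 0, -16, 0, 28, 0], [0, 0, 0, -24, 0, 42, 0], [0, 0, 0, -31, 0, 54, 0], [0, 0, 0, -38, 0, 66, 0]]]'

```text
clock: 10.7
tcp_pos: [0.5884, -0.1757, -0.009]
ee_rot: [-3.139, -0.767, 1.622]
force: [0.4, -0.3, -0.7]
grip_width: 0.0007
grip_force: 0.0
```

```bash
python3 - <<'E'
from h import *
ust()
chain([U(.003,.218,.020,46),U(.003,.186,.020,46)])
E
```

```text
t 10.7 tcp [ 0.5884 -0.1757 -0.009 ] B 0.0022 -0.2106 q [ 0.41  1.09  0.24  1.36 -0.82  1.36  1.09] F [ 0.38 -0.3  -0.66] a,t 3.0 46.1 g 0.0007303472776340505
U x,r,z 0.0022 0.2242 0.0238
[0.0, 0.001, -0.003, 1.9, 0.8, 7.0]
[0.0, 0.0, 0.0, 23.0, -0.0, 22.2]
```

apply_moves --targets '[[[0, 0, 0, 1, 0, 4, 0], [0, 0, 0, 2, 0.5, 7, 0], [0, 0, 0, 9, 0.5, 14, 0], [0, 0, 0, 17, 0.5, 21.5, 0], [0, 0, 0, 25, 0.5, 29, 0]]]'

```text
clock: 11.2
tcp_pos: [0.588, -0.1377, -0.0099]
ee_rot: [3.141, -0.765, 1.624]
force: [-0.8, 0.1, -0.6]
grip_width: 0.0006
grip_force: 0.0
```

```bash
python3 - <<'E'
from h import *
ust()
f='w9.png';snap('wrist',f);lab(f)
g=cv2.imread('pics/'+f,0)
for v in range(225,266,2): print(v,g[v,236],g[v,245],g[v,258:296:4].tolist(),g[v,306])
print(proj(f,B(.003,-.194,.028)),proj(f,B(.003,-.194,.032)),proj(f,B(.003,-.182,.032)))
E
```

```text
t 11.2 tcp [ 0.588  -0.1377 -0.0099] B 0.0038 -0.1727 q [ 0.37  1.06  0.22  1.44 -0.85  1.31  1.09] F [-0.82  0.06 -0.57] a,t 3.0 46.2 g 0.0005889076821391121
U x,r,z 0.0038 0.1862 0.0229
white [13, 68, 66, 94, 1440] [ 46. 115.]
white [168, 70, 205, 50, 8431] [270.  95.]
white [227, 222, 89, 26, 2113] [271. 234.]
white [77, 228, 90, 27, 2107] [122. 241.]
225 219 223 [222, 225, 224, 225, 223, 224, 227, 226, 223, 229] 220
227 221 222 [227, 224, 225, 228, 225, 220, 222, 225, 226, 227] 224
229 225 221 [228, 220, 227, 223, 224, 221, 220, 227, 228, 222] 227
231 215 223 [225, 221, 227, 221, 224, 226, 221, 223, 226, 223] 225
233 222 223 [226, 223, 226, 225, 225, 219, 220, 224, 225, 226] 221
235 224 226 [224, 225, 225, 222, 223, 225, 220, 231, 225, 221] 221
237 222 222 [221, 222, 225, 222, 221, 225, 223, 225, 227, 225] 223
239 220 222 [220, 217, 224, 223, 220, 224, 225, 221, 229, 223] 223
241 222 222 [229, 221, 228, 224, 223, 227, 224, 221, 224, 226] 226
243 222 221 [229, 224, 226, 221, 223, 226, 226, 224, 221, 227] 225
245 221 219 [222, 222, 222, 212, 219, 217, 222, 220, 220, 224] 203
247 185 189 [187, 190, 188, 191, 186, 184, 184, 186, 184, 188] 183
249 186 189 [191, 188, 190, 189, 189, 190, 189, 188, 189, 188] 183
251 186 188 [190, 189, 190, 190, 190, 189, 190, 187, 186, 188] 182
253 127 130 [127, 119, 123, 124, 123, 124, 115, 115, 111, 114] 131
255 178 174 [175, 177, 181, 182, 181, 181, 182, 187, 188, 187] 185
257 187 189 [188, 192, 190, 191, 193, 193, 190, 189, 191, 191] 188
259 186 183 [184, 184, 186, 184, 183, 183, 184, 166, 164, 162] 143
261 90 90 [72, 66, 54, 56, 68, 58, 52, 46, 48, 48] 88
263 94 96 [36, 31, 36, 36, 54, 32, 33, 32, 32, 44] 93
265 96 73 [44, 33, 36, 32, 60, 37, 31, 30, 28, 41] 94
(np.float64(273.33693607249324), np.float64(262.90184537563664)) (np.float64(273.3138451451582), np.float64(260.5365471637045)) (np.float64(273.2796952898275), np.float64(237.8717346948567))
```

The tab now hides the tip: the tab's face runs unbroken to row 259 where the tip edge would be at 253. The finger is underneath, so I'll lift along the arc.

```bash
python3 - <<'E'
from h import *
arc(.003,-3,2.5,8,.186)
E
```

```text
[[5.4, 0.0, -6.0], [11.2, 0.0, -11.8], [17.1, 0.0, -17.3], [23.3, 0.0, -22.6], [29.7, 0.0, -27.5]] ends 9.5
[[6.6, 0.0, -4.7], [13.4, 0.0, -9.1], [20.4, 0.0, -13.2], [27.6, 0.0, -17.0], [35.0, 0.0, -20.5]] ends 22.0
[[7.5, -0.0, -3.2], [15.1, -0.0, -6.0], [22.8, -0.0, -8.5], [30.6, -0.0, -10.6], [38.6, -0.0, -12.4]] ends 34.5
[[8.0, -0.0, -1.5], [16.0, -0.0, -2.6], [24.1, -0.0, -3.3], [32.2, -0.0, -3.7], [40.3, -0.0, -3.8]] ends 47.0
[[8.1, -0.0, 0.3], [16.2, -0.0, 1.0], [24.2, -0.0, 2.0], [32.2, -0.0, 3.3], [40.2, -0.0, 5.0]] ends 59.5
[[7.9, -0.0, 2.1], [15.6, -0.0, 4.4], [23.2, -0.0, 7.2], [30.8, -0.0, 10.2], [38.1, -0.0, 13.6]] ends 72.0
[[7.2, -0.0, 3.7], [14.3, -0.0, 7.7], [21.1, -0.0, 12.0], [27.8, -0.0, 16.7], [34.3, -0.0, 21.6]] ends 84.5
[[6.2, -0.0, 5.2], [12.3, -0.0, 10.6], [18.0, -0.0, 16.3], [23.6, -0.0, 22.3], [28.8, -0.0, 28.5]] ends 97.0
```

apply_moves --targets '[[[0, 0, 0, 5.5, 0, -6, 0], [0, 0, 0, 11, 0, -12, 0], [0, 0, 0, 17, 0, -17, 0], [0, 0, 0, 23.5, 0, -22.5, 0], [0, 0, 0, 29.5, 0, -27.5, 0]]]'

```text
clock: 11.75
tcp_pos: [0.5876, -0.137, 0.0306]
ee_rot: [-3.141, -0.764, 1.623]
force: [-0.4, -0.4, -0.4]
grip_width: 0.0005
grip_force: 0.1
```

```bash
cat >> h.py <<'E'
def lift(f):
    ust(); snap('wrist',f); lab(f)
    for ph in range(0,45,4):
        a=np.radians(ph); q=lambda x,r,h: np.round(proj(f,B(x,-r*np.cos(a)-h*np.sin(a)*-1,.03+r*np.sin(a)+h*np.cos(a)))).astype(int).tolist()
        print(ph,'tab',q(.003,.182,.002),'next',q(-.075,.182,-.003))
E
python3 - <<'E'
from h import *
lift('w10.png')
E
```

```text
t 11.75 tcp [ 0.5876 -0.137   0.0306] B 0.0035 -0.172 q [ 0.36  1.    0.23  1.45 -0.83  1.34  1.06] F [-0.35 -0.41 -0.42] a,t 3.0 46.2 g 0.0005180638525431056
U x,r,z 0.0035 0.1854 0.0635
white [539, 0, 21, 34, 316] [552.  12.]
white [178, 102, 186, 38, 5906] [271. 121.]
white [55, 108, 51, 86, 1174] [ 81. 151.]
white [230, 222, 84, 22, 1691] [271. 233.]
white [116, 254, 72, 22, 1472] [152. 265.]
0 tab [274, 262] next [154, 265]
4 tab [274, 255] next [146, 259]
8 tab [274, 246] next [138, 250]
12 tab [274, 233] next [129, 239]
16 tab [274, 218] next [119, 225]
20 tab [274, 199] next [109, 207]
24 tab [274, 176] next [98, 186]
28 tab [273, 148] next [86, 160]
32 tab [273, 117] next [75, 130]
36 tab [273, 80] next [62, 96]
40 tab [273, 40] next [51, 57]
44 tab [273, -4] next [39, 14]
```

The divider is up 12° and the next tab still reads 0°. Continuing along the arc.

apply_moves --targets '[[[0, 0, 0, 6.5, 0, -4.5, 0], [0, 0, 0, 13.5, 0, -9, 0], [0, 0, 0, 20.5, 0, -13, 0], [0, 0, 0, 27.5, 0, -17, 0], [0, 0, 0, 35, 0, -20.5, 0]]]'

```text
clock: 12.3
tcp_pos: [0.5869, -0.1253, 0.0694]
ee_rot: [-3.141, -0.765, 1.623]
force: [0.3, 0.1, 0.2]
grip_width: 0.0004
grip_force: 0.1
```

apply_moves --targets '[[[0, 0, 0, 7.5, 0, -3, 0], [0, 0, 0, 15, 0, -6, 0], [0, 0, 0, 23, 0, -8.5, 0], [0, 0, 0, 30.5, 0, -10.5, 0], [0, 0, 0, 38.5, 0, -12.5, 0]]]'

```text
clock: 12.8
tcp_pos: [0.5859, -0.1061, 0.1049]
ee_rot: [-3.141, -0.765, 1.623]
force: [0.5, 0.2, -0.5]
grip_width: 0.0006
grip_force: 0.1
```

```bash
python3 - <<'E'
from h import *
lift('w11.png')
E
```

```text
t 12.8 tcp [ 0.5859 -0.1061  0.1049] B 0.0035 -0.1411 q [ 0.32  0.87  0.24  1.52 -0.82  1.38  0.99] F [ 0.55  0.23 -0.48] a,t 3.0 46.2 g 0.0006242693651777684
U x,r,z 0.0035 0.1545 0.1377
white [311, 40, 33, 8, 216] [327.  43.]
white [485, 48, 75, 184, 3590] [529. 123.]
white [189, 163, 164, 21, 2898] [271. 173.]
white [120, 182, 13, 12, 70] [126. 186.]
white [230, 231, 83, 14, 1067] [271. 238.]
white [96, 237, 20, 25, 288] [106. 249.]
white [217, 257, 29, 20, 368] [231. 267.]
white [304, 257, 27, 20, 314] [316. 267.]
0 tab [274, 326] next [180, 327]
4 tab [274, 324] next [176, 325]
8 tab [274, 320] next [171, 322]
12 tab [274, 314] next [166, 317]
16 tab [274, 307] next [160, 310]
20 tab [274, 297] next [155, 302]
24 tab [274, 285] next [149, 291]
28 tab [274, 271] next [144, 278]
32 tab [274, 255] next [138, 262]
36 tab [274, 236] next [132, 244]
40 tab [274, 215] next [127, 224]
44 tab [274, 192] next [122, 202]
```

apply_moves --targets '[[[0, 0, 0, 8, 0, -1.5, 0], [0, 0, 0, 16, 0, -2.5, 0], [0, 0, 0, 24, 0, -3.5, 0], [0, 0, 0, 32, 0, -4, 0], [0, 0, 0, 40, 0, -4, 0]]]'

```text
clock: 13.35
tcp_pos: [0.5846, -0.08, 0.1355]
ee_rot: [-3.141, -0.765, 1.623]
force: [-0.0, -0.9, 0.0]
grip_width: 0.0006
grip_force: 0.1
```

apply_moves --targets '[[[0, 0, 0, 8, 0, 0.5, 0], [0, 0, 0, 16, 0, 1, 0], [0, 0, 0, 24, 0, 2, 0], [0, 0, 0, 32, 0, 3.5, 0], [0, 0, 0, 40, 0, 5, 0]]]'

```text
clock: 13.85
tcp_pos: [0.5829, -0.0476, 0.1594]
ee_rot: [-3.141, -0.765, 1.623]
force: [-0.2, -0.1, -0.0]
grip_width: 0.0005
grip_force: 0.1
```

```bash
python3 - <<'E'
from h import *
ust(); f='w12.png'; snap('wrist',f); lab(f); snap('top','top4.png'); print('top'); lab('top4.png')
for ph in(0,40,50,56,60,64,68,72):
    a=np.radians(ph); P=lambda x,r,h:B(x,-r*np.cos(a)+h*np.sin(a),.03+r*np.sin(a)+h*np.cos(a)); print(ph,'edge w',np.round(proj(f,P(.003,.194,.002))),'tab top',np.round(proj('top4.png',P(.003,.194,0))),np.round(proj('top4.png',P(-.11,.172,0))),np.round(proj('top4.png',P(.11,.172,0))))
g=cv2.imread('pics/top4.png',0)
for v in (160,170,235,245): print(v,g[v,310:415:4].tolist())
E
```

```text
t 13.85 tcp [ 0.5829 -0.0476  0.1594] B 0.0038 -0.0824 q [ 0.24  0.75  0.23  1.6  -0.83  1.37  0.91] F [-0.24 -0.05 -0.05] a,t 3.0 46.2 g 0.00046969855989906537
U x,r,z 0.0037 0.0959 0.1922
white [381, 0, 32, 32, 794] [396.  15.]
white [309, 102, 31, 8, 220] [324. 105.]
white [473, 114, 87, 159, 4233] [515. 183.]
white [244, 209, 60, 2, 76] [274. 209.]
white [245, 242, 66, 3, 177] [278. 243.]
white [302, 247, 48, 30, 891] [325. 264.]
white [196, 249, 52, 28, 964] [222. 265.]
white [115, 250, 30, 64, 749] [129. 282.]
white [257, 346, 37, 32, 946] [275. 359.]
top
0 edge w [274. 418.] tab top [408. 194.] [403. 255.] [391. 139.]
40 edge w [274. 359.] tab top [401. 184.] [395. 256.] [382. 123.]
50 edge w [274. 308.] tab top [389. 183.] [385. 256.] [372. 120.]
56 edge w [273. 272.] tab top [380. 182.] [377. 257.] [364. 119.]
60 edge w [273. 246.] tab top [374. 182.] [371. 257.] [359. 118.]
64 edge w [273. 220.] tab top [367. 182.] [365. 258.] [352. 118.]
68 edge w [273. 193.] tab top [359. 182.] [358. 258.] [346. 117.]
72 edge w [273. 168.] tab top [351. 182.] [351. 258.] [339. 117.]
160 [75, 72, 71, 96, 124, 130, 91, 69, 72, 71, 69, 73, 73, 88, 109, 108, 107, 109, 108, 107, 107, 46, 44, 20, 25, 24, 23]
170 [74, 71, 86, 120, 125, 130, 113, 72, 69, 69, 68, 71, 70, 73, 85, 72, 106, 104, 79, 38, 27, 20, 19, 21, 21, 85, 31]
235 [110, 72, 70, 70, 89, 76, 71, 70, 68, 71, 71, 70, 71, 69, 75, 99, 114, 113, 114, 113, 112, 111, 110, 137, 128, 100, 68]
245 [108, 71, 79, 66, 70, 68, 67, 70, 71, 67, 70, 69, 70, 70, 70, 86, 115, 115, 114, 112, 111, 110, 110, 118, 150, 140, 72]
```

The divider is at about 60° (edge at column 366 in the top view), with the next tab still in place at (404,240). On to upright.

apply_moves --targets '[[[0, 0, 0, 8, 0, 2, 0], [0, 0, 0, 15.5, 0, 4.5, 0], [0, 0, 0, 23, 0, 7, 0], [0, 0, 0, 31, 0, 10, 0], [0, 0, 0, 38, 0, 13.5, 0]]]'

```text
clock: 14.45
tcp_pos: [0.581, -0.0106, 0.176]
ee_rot: [-3.141, -0.765, 1.624]
force: [0.8, -0.1, -0.1]
grip_width: 0.0008
grip_force: 0.1
```

apply_moves --targets '[[[0, 0, 0, 7, 0, 3.5, 0], [0, 0, 0, 14, 0, 7.5, 0], [0, 0, 0, 21, 0, 12, 0], [0, 0, 0, 28, 0, 16.5, 0], [0, 0, 0, 34, 0, 21.5, 0]]]'

```text
clock: 14.95
tcp_pos: [0.5789, 0.0287, 0.1838]
ee_rot: [-3.141, -0.765, 1.623]
force: [0.3, -0.0, 0.7]
grip_width: 0.0003
grip_force: 0.0
```

```bash
cat >> h.py <<'E'
def topchk(f):
    ust(); snap('top',f); g=cv2.imread('pics/'+f,0)
    for ph in(70,76,82,88,94,100,110):
        a=np.radians(ph); P=lambda x,r:B(x,-r*np.cos(a),.03+r*np.sin(a)); print(ph,np.round(proj(f,P(-.11,.172))),np.round(proj(f,P(.11,.172))))
    for v in (150,235,245): print(v,g[v,200:420:4].tolist())
E
python3 - <<'E'
from h import *
topchk('top5.png')
E
```

```text
t 14.95 tcp [0.5789 0.0287 0.1838] B 0.0041 -0.0061 q [ 0.14  0.66  0.21  1.69 -0.87  1.3   0.84] F [ 0.28 -0.05  0.73] a,t 3.0 46.2 g 0.0003170374488812164
U x,r,z 0.004 0.0195 0.2166
70 [355. 258.] [343. 117.]
76 [344. 259.] [332. 117.]
82 [332. 260.] [321. 117.]
88 [320. 260.] [309. 117.]
94 [308. 261.] [297. 118.]
100 [296. 262.] [286. 119.]
110 [277. 263.] [267. 122.]
150 [89, 92, 90, 89, 97, 100, 101, 105, 110, 110, 112, 116, 118, 119, 120, 119, 119, 119, 118, 118, 118, 116, 116, 60, 78, 99, 43, 46, 45, 81, 112, 114, 116, 113, 112, 113, 112, 109, 83, 43, 34, 48, 97, 29, 30, 55, 80, 25, 27, 41, 24, 16, 9, 10, 98]
235 [82, 72, 71, 70, 129, 134, 131, 132, 130, 131, 132, 132, 131, 133, 129, 129, 132, 130, 126, 127, 128, 126, 127, 126, 125, 105, 114, 79, 66, 47, 41, 94, 121, 120, 119, 117, 119, 120, 103, 34, 25, 19, 18, 28, 25, 25, 24, 26, 21, 27, 39, 22, 111, 86, 92]
245 [84, 71, 73, 72, 120, 133, 135, 132, 132, 133, 130, 132, 132, 131, 131, 128, 128, 129, 128, 128, 127, 127, 128, 127, 126, 100, 118, 98, 46, 42, 43, 78, 120, 118, 120, 119, 119, 116, 118, 120, 116, 115, 116, 116, 115, 113, 112, 115, 112, 115, 112, 148, 153, 108, 92]
```

apply_moves --targets '[[[0, 0, 0, 5, 0, 4, 0], [0, 0, 0, 10, 0, 9, 0], [0, 0, 0, 15, 0, 13.5, 0], [0, 0, 0, 20, 0, 18, 0], [0, 0, 0, 24, 0, 22.5, 0]]]'

```text
clock: 15.5
tcp_pos: [0.5771, 0.0614, 0.1841]
ee_rot: [-3.141, -0.765, 1.623]
force: [0.3, -0.9, 0.5]
grip_width: 0.0003
grip_force: 0.0
```

apply_moves --targets '[[[0, 0, 0, 3, 0, 4, 0], [0, 0, 0, 6, 0, 8, 0], [0, 0, 0, 6, 0, 8, 0], [0, 0, 0, 6, 0, 8, 0], [0, 0, 0, 6, 0, 8, 0]]]'

```text
clock: 16.0
tcp_pos: [0.5767, 0.0702, 0.1823]
ee_rot: [-3.141, -0.765, 1.622]
force: [-0.2, -0.4, -0.4]
grip_width: 0.0007
grip_force: 0.0
```

```bash
python3 - <<'E'
from h import *
topchk('top6.png')
E
```

```text
t 16.0 tcp [0.5767 0.0702 0.1823] B 0.0042 0.0355 q [ 0.09  0.64  0.19  1.73 -0.89  1.25  0.81] F [-0.24 -0.37 -0.39] a,t 3.0 46.2 g 0.0006579483604993253
U x,r,z 0.0042 -0.022 0.2152
70 [355. 258.] [343. 117.]
76 [344. 259.] [332. 117.]
82 [332. 260.] [321. 117.]
88 [320. 260.] [309. 117.]
94 [308. 261.] [297. 118.]
100 [296. 262.] [286. 119.]
110 [277. 263.] [267. 122.]
150 [88, 93, 95, 95, 99, 102, 106, 107, 108, 114, 115, 119, 118, 119, 119, 121, 120, 120, 115, 59, 72, 70, 73, 73, 57, 106, 63, 56, 113, 116, 114, 100, 73, 101, 113, 39, 27, 48, 76, 75, 28, 50, 106, 30, 9, 24, 123, 58, 50, 47, 73, 80, 70, 71, 75]
235 [85, 73, 72, 73, 132, 135, 134, 136, 135, 134, 133, 133, 132, 134, 132, 132, 132, 130, 129, 129, 102, 68, 75, 74, 74, 72, 46, 114, 114, 100, 121, 50, 26, 28, 27, 25, 24, 23, 30, 22, 26, 23, 23, 33, 43, 114, 114, 114, 113, 114, 114, 156, 152, 90, 92]
245 [84, 72, 73, 72, 122, 135, 138, 136, 135, 135, 133, 134, 133, 133, 131, 130, 131, 132, 131, 130, 115, 59, 73, 71, 73, 75, 55, 108, 111, 86, 123, 125, 123, 124, 120, 121, 120, 120, 120, 118, 117, 119, 118, 117, 116, 116, 118, 117, 116, 117, 113, 150, 153, 108, 92]
```

apply_moves --targets '[[[0, 0, 0, 0, 0, 0, 0], [0, 0, 0, 0, 0, 0, 0], [0, 0, 0, 0, 0, 0, 0], [0, 0, 0, 0, 0, 0, 0], [0, 0, 0, 0, 0, 0, 0]]]'

```text
clock: 16.55
tcp_pos: [0.5767, 0.0706, 0.1824]
ee_rot: [-3.141, -0.765, 1.623]
force: [0.2, 0.4, -0.2]
grip_width: 0.0003
grip_force: 0.0
```

```bash
python3 - <<'E'
from h import *
topchk('top7.png')
chain([(B(0,-.12,.32),3.2,46),(B(0,-.25,.36),3.2,60)])
E
```

```text
t 16.55 tcp [0.5767 0.0706 0.1824] B 0.0042 0.0359 q [ 0.09  0.64  0.18  1.73 -0.89  1.25  0.81] F [ 0.19  0.35 -0.17] a,t 3.0 46.2 g 0.00031703202193310374
U x,r,z 0.0041 -0.0224 0.2152
70 [355. 258.] [343. 117.]
76 [344. 259.] [332. 117.]
82 [332. 260.] [321. 117.]
88 [320. 260.] [309. 117.]
94 [308. 261.] [297. 118.]
100 [296. 262.] [286. 119.]
110 [277. 263.] [267. 122.]
150 [88, 90, 91, 97, 99, 104, 109, 109, 114, 116, 113, 115, 117, 112, 114, 115, 116, 117, 120, 121, 112, 113, 112, 60, 77, 108, 60, 54, 110, 111, 112, 92, 55, 100, 108, 27, 24, 49, 71, 63, 22, 49, 103, 11, 3, 29, 117, 49, 47, 49, 71, 74, 69, 69, 69]
235 [81, 67, 69, 68, 126, 128, 166, 165, 168, 167, 165, 165, 166, 164, 167, 165, 164, 167, 163, 166, 166, 153, 121, 124, 121, 104, 111, 109, 106, 96, 117, 42, 22, 23, 26, 26, 24, 24, 27, 22, 18, 20, 24, 27, 47, 110, 112, 108, 111, 108, 110, 148, 148, 85, 89]
245 [86, 69, 71, 69, 125, 129, 162, 168, 165, 163, 165, 165, 165, 166, 168, 166, 164, 166, 165, 164, 167, 165, 123, 123, 120, 95, 113, 110, 107, 82, 118, 119, 119, 118, 115, 116, 115, 113, 114, 115, 115, 113, 112, 112, 111, 112, 111, 112, 111, 111, 112, 144, 148, 107, 87]
[0.002, 0.003, -0.003, -17.2, -3.8, -207.2]
[0.0, -0.244, 0.0, -65.7, 0.0, -119.1]
```

The divider has come down on the left. I'll retreat clear and take a final look.

apply_moves --targets '[[[0, 0, 0, -3, 0, -40, 0], [0, 0, 0, -7, -1, -80, 0], [0, 0, 0, -10, -2, -120, 0], [0, 0, 0, -14, -3, -160, 0], [0, 0, 0, -17, -4, -207, 0]]]'

```text
clock: 17.1
tcp_pos: [0.5804, -0.0854, 0.3208]
ee_rot: [-3.139, -0.766, 1.623]
force: [0.2, -0.0, 0.1]
grip_width: 0.0002
grip_force: 0.0
```

apply_moves --targets '[[[0, -0.04, 0, -13, 0, -24, 0], [0, -0.08, 0, -26, 0, -48, 0], [0, -0.12, 0, -39, 0, -72, 0], [0, -0.16, 0, -52, 0, -96, 0], [0, -0.16, 0, -52, 0, -96, 0]]]'

```text
clock: 17.6
tcp_pos: [0.5867, -0.1918, 0.3545]
ee_rot: [3.14, -0.601, 1.622]
force: [0.6, 0.6, -0.3]
grip_width: 0.0005
grip_force: 0.0
```

```bash
python3 - <<'E'
from h import *
ust(); snap('top','top8.png'); snap('scene','sc8.png')
a=cv2.imread('pics/top8.png')[90:320,130:430]; b=cv2.imread('pics/sc8.png')[130:340,120:400]
cv2.imwrite('pics/c8.png',np.hstack([cv2.resize(a,(400,307)),cv2.resize(b,(400,307))]))
x=cv2.imread('pics/top1.png',0).astype(int);y=cv2.imread('pics/top8.png',0).astype(int)
for n,u,v in [('t1',241,112),('t2',335,115),('t3',176,261),('t4',409,286),('pen',340,286),('stap',257,287),('tape',147,190),('nexttab',406,237)]: print(n,np.abs(x-y)[v-14:v+15,u-14:u+15].mean().round(1),(x-y)[v-14:v+15,u-14:u+15].mean().round(1))
E
```

```text
t 17.6 tcp [ 0.5867 -0.1918  0.3545] B -0.0005 -0.2266 q [ 0.32  0.61  0.35  1.26 -0.65  1.71  0.74] F [ 0.6   0.64 -0.3 ] a,t 2.9 55.6 g 0.00046506004848295647
U x,r,z -0.0006 0.2346 0.3891
t1 2.2 1.0
t2 2.1 0.9
t3 1.9 1.1
t4 2.1 0.9
pen 1.9 1.5
stap 2.5 0.8
tape 1.9 1.3
nexttab 1.8 1.4
```

View pics/c8.png

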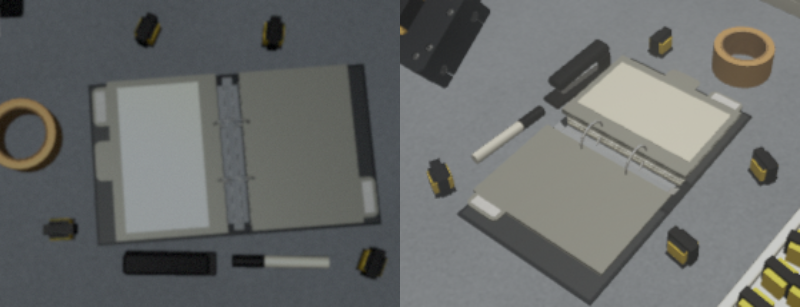

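The divider lies flat on the left pile, with its tab at about (103,160) in the left half of the picture. The next divider is flat on the right with its tab at (370,195), and nothing else has moved.

```bash
python3 -c "
from bench import workorder; print(workorder.sign_off())"
```

```text
the job is handed in; nothing more can be done
None
```

The upper divider now lies flat on the left-hand pile, pushed over from underneath. The next divider is still on the right, nothing round the binder moved, and I handed the job in at about 17.7 s.

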